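# Tip a fresh nameplate out of its printing nest and rack it to dry

## Robot

A 7-joint arm with a two-finger parallel gripper is mounted at the origin on a cart in front of the work surface, level with it; the furniture and walls round the work are solid. World frame = base frame: x ahead of the robot, y to its left, z up, the work surface at z = 0. Lengths are in m, angles in rad, forces in N, time in s.
With the tool pointing down it reaches from about 0.4 to 0.85 m from the base axis. Payload 10.4 kg.
Tool frame: the origin (TCP) lies midway between the tips of the shut fingers; the grasp point (between the pads) lies 19 mm behind it (manip.hold_point_z is the distance from the TCP to the grasp point, in m); z points along the fingers, y is the line along which they close (so a half turn about z gives the same grasp; the last joint's range is limited). The gripper opens to 85 mm and grips with 20 to 120 N. Pads are 22 mm wide; open, the fingers measure 114 mm over their backs; the gripper's body (76 mm by 85 mm) begins 54 mm behind the grasp point. The pads swing forward as they close: fully open they stand 13 mm farther back than shut.
Start: joints at [-1.184, 0.332, -0.065, 1.46, 0.022, 1.35, -0.088], TCP at [0.249, 0.573, 0.199] pointing down, gripper open.
Joint ranges: [-2.6, 2.6], [-0.5, 2.12], [-1.47, 1.34], [0.16, 2.42], [-1.27, 4.41], [0.06, 2.06], [-2.6, 2.6]. Speed limits (rad/s): [2.22, 2.22, 2.79, 2.79, 3.14, 3.14, 3.14].

## Interface

Orientations are given as a unit quaternion [x, y, z, w].
In Python, from workcell import manip, eyes, job gives the robot as it stands.
- The arm moves only by the shell command python3 -m crank 'ROWS' [FORCE]. ROWS is JSON, a list that holds one entry, the list of rows, each a list of 7 numbers: the finger opening in cm, from 0 to 8.54, then the shift along the world's x, y, z in cm, then the turn, a rotation vector about the world's x, y, z in degrees. In form: [[[hand, x, y, z, ax, ay, az], ...]]. A call has 1 to 20 rows; each row shifts and turns the commanded pose from where the row before left it; what a row does not reach is not made up. A row lasts 1/8 s, in which the tool goes at most 62.5 mm and 10.7 degrees, less where a joint would pass 70% of its speed; a pose out of reach is approached as far as the arm can. A call with a gripper value outside its range is refused whole. The fingers move at their own pace and stop on an object; FORCE is the grip in N (left out, the last holds). Time passes only in rows, so rows that do not move let the fingers close. It gives the time, the measured TCP pose, the force, the opening and the grip force at its end, in the units of the state.
- manip.get_obs(): the state, without advancing time (a new reading comes with each control period).
- eyes.camera(name): name is "side" or "top" or "wrist"; returns (picture, depth): 400x640x3 uint8, red, green, blue; 400x640 float32, m along the optical axis (not along the pixel's ray), 0 where there is no reading.
- eyes.camera_params(name): a dict with "fx", "fy", "cx", "cy" (pixels), "world_from_camera" (4x4, takes a point from camera to world coordinates); the wrist camera has in their place "hand_eye" (4x4, takes a point from camera to tool coordinates, whose origin is the TCP and whose axes are the flange's). Camera axes: x right, y down, z forward; pixel columns grow to the right and rows downward; lengths in m; the calibration is good to about 2 mm. The wrist camera is an equidistant fisheye: a pixel r from the principal point sees the ray r / f radians off the axis. A picture is of the moment at which its call begins: read the wrist's pose just before it. camera_params takes no time and is no camera call.
- job.hand_in(): hands the job in; it is judged then, once.
The state is a dict: "clock": time; "joint_pos": joint angles; "joint_velocities": joint speeds; "tau": joint torques, N m; "position": TCP position; "ee_rot": TCP orientation; "ft_force": force on the tool from outside, world axes, zero at the start; "torque": the same for the moment, N m; "grip_width": opening from 0.0 (shut) to 1.0 (fully open); "grasp_force": force on a finger pad.
Only numpy, scipy, OpenCV 4.12 (cv2) and the standard library are available. Lean on these libraries where they do the work, as an engineer would, in place of code of your own. Each camera call takes 0.05 s, during which the arm holds its last target. There are 200 camera calls.

## Task

The aluminium nameplate in the printing nest has just been printed and its ink is wet: press its bare end down into the thumb relief until the orange catch snaps over it and holds it tipped up by itself, then take the plate by its two long edges, draw it lengthwise out from under the catch and lay it level, print up, across both pin rows of the drying rack, on the free half beside the earlier plate without touching that one. Do not touch the printed face or let the plate fall, and leave the rack, the earlier plate and the red ink jar where they stand.

Things in the scene. Friction and masses are not known exactly. Their poses are not given: they have to be found in the camera images.
- nameplate: The wet nameplate: aluminium, 200 x 62 x 5 mm, 0.17 kg (varies by a third). Origin at the centre of its underside; x along its length, z up through the print. The dark blue wet print covers x -40 to +94 mm of the middle 46 mm of the top (0.6 mm proud). Bare end: x -100 to -42 mm. It starts flat and flush in the nest, same axes, about 1.5 mm play all round, so that no edge can be gripped.
- thumb_spot (a point): Point on top of the nameplate's bare end, at plate x = -78 mm, mid-width: press here with closed fingers, whose long side lies across the plate (65 mm between the cheeks). 2 to 8 N rock the plate and it may slide up to 10 mm towards its pressed end; this spot sinks 20 to 25 mm, past the catch's snap, to a hard stop on the slope.
- edge_grip (a point): Point in the nameplate at plate x = +45 mm, mid-width, mid-thickness, between the long edges (62 mm apart). Once the plate is tipped, its edges from x +35 to +80 mm stand clear above the nest's cheeks and can be gripped there, the tool square to the plate, fingertips up to 14 mm below this point.
- nest: The printing nest, fixed: an aluminium channel 65 x 203 mm, closed all round by walls 47 mm high (flush with the plate's top). Origin at the centre of its underside on the table; x from the thumb-relief end to the other end, z up. Overall x -145 to +119, y -65 to +65 mm (flange 6 mm high), cheeks y 32.5 to 45 mm. Floor 42 mm high from x = -30 to +101 mm.
- rock_edge (a point): Middle of the edge across the channel where the nest's floor ends (nest x = -30 mm, 42 mm high). Towards nest -x the floor slopes down at 31 degrees: the thumb relief. The plate rocks over this edge; held by the catch it stays tipped 26 to 29 degrees, its +x end up about 60 mm; without the catch it rocks back flat.
- catch (a joint): Orange bevelled spring catch, 26 mm wide, in the nest's -x end wall, 16 to 39 mm above the table: 0 m sprung out (front edge at nest x = -90 mm), up to 0.010 m pushed back along nest -x (1.3 to 2.4 N) as the plate's end goes down. It snaps out over the last 4 to 14 mm of the pressed end; drawing the plate 20 mm or more along its own +x frees it.
- drying_rack: The drying rack: a loose pine frame 270 x 185 mm, 0.34 kg, with two rows of upright steel pins. Origin at the centre of its underside on the table; rows run along its x at y = -81.5 and +81.5 mm, from x = -105 to +105 mm; pin tips 90 mm high. Open between the rows, cross rungs at most 20 mm high. The half with negative x (nearer the robot) is free.
- earlier_plate: An earlier nameplate, same make and axes as the wet one, lying loose across the pins on the rack's positive-x half (centre at rack x about +64 mm), its length across the rows.
- ink_jar_red: Round ink jar with a red lid, 67 mm wide and 62 mm high, standing beside the nest; a bystander. Origin at the centre of its underside.

How it is judged:
On the way, in this order (a step that is already met when the one before it is completed fails the run):
1. the plate stands tipped up in the nest by more than 23 degrees, held by the catch, with the robot not touching it (angle between nameplate's own z axis and vertical between 0.4 and 0.65 rad and distance between nameplate and nest below 0.09 m and contact force between each of the fingers, the arm and nameplate below 0.05 N and linear speed of nameplate below 0.03 m/s), for 0.3 s.
2. the plate is out of the nest (its origin more than 120 mm from the nest's) (distance between nameplate and nest above 0.12 m), for 0.1 s.
At the end, for the whole second after the job is handed in: The plate lies released, at rest, print up, level within 3.4 degrees on the pin tips of both rows, lengthwise across them within 17 degrees, centre within 18 mm of midway between the rows and at rack x -90 to +10 mm, not touching the earlier plate, which still lies level on the pins (z of nameplate in the frame of drying_rack between 0.086 and 0.095 m and angle between each of nameplate, earlier_plate's own z axis and vertical below 0.06 rad and x of nameplate in the frame of drying_rack between -0.09 and 0.01 m and y of nameplate in the frame of drying_rack between -0.018 and 0.018 m and angle between the x axis of nameplate and the y axis of drying_rack, either way round below 0.3 rad and contact force between nameplate and earlier_plate below 0.02 N and linear speed of nameplate below 0.02 m/s and contact force between the fingers and nameplate below 0.05 N and z of earlier_plate in the frame of drying_rack above 0.086 m).
It fails at once if the robot touches the wet printed face (contact force between any of the fingers, the arm and nameplate_c1 above 0.3 N).
It fails at once if the plate is let fall (moves faster than 0.5 m/s away from the nest with no finger on it) (contact force between the fingers and nameplate below 0.02 N and linear speed of nameplate above 0.5 m/s and distance between nameplate and nest above 0.08 m).
It fails at once if the earlier plate is shifted by more than 12 mm (distance of earlier_plate from where it was at the start of the episode above 0.012 m).
It fails at once if the drying rack is shoved by more than 20 mm (distance of drying_rack from where it was at the start of the episode above 0.02 m).
It fails at once if the red ink jar is moved by more than 20 mm (distance of ink_jar_red from where it was at the start of the episode above 0.02 m).
It also fails if it takes over 51 s, if anything falls off the work surface, if the arm or the gripper's body presses on something with over 40 N, if the wrist force passes 120 N, or if a joint passes its speed limit or range.

## Working session

There is one attempt and no reset: what is moved stays moved. The work goes in short steps, Python scripts to look and compute and a shell command to move; the robot and the scene stay as the last step left them, time stands still between calls to the robot, and variables do not carry over. Pictures are saved under pics/ and viewed, at most 10 in all, crops included, and the job is handed in when it is done.

```bash
ls; mkdir -p pics; python3 - <<'E'
from workcell import manip,eyes,job
import cv2,numpy as np,pickle
o=manip.get_obs(); print({k:np.round(v,3).tolist() for k,v in o.items()}, manip.hold_point_z)
D={}
for n in ("side","top"):
    p,d=eyes.camera(n); c=eyes.camera_params(n); D[n]=(p,d,c)
    cv2.imwrite(f"pics/{n}0.png",cv2.cvtColor(p,cv2.COLOR_RGB2BGR)); print(n,c)
pickle.dump(D,open("d0.pkl","wb"))
E
```

```text
pics
{'clock': 0.0, 'joint_pos': [-1.184, 0.333, -0.065, 1.461, 0.022, 1.35, -0.089], 'joint_velocities': [-0.0, 0.002, 0.001, 0.001, 0.0, -0.002, -0.0], 'tau': [0.0, -62.544, 0.049, -39.162, 0.016, 0.009, -0.0], 'position': [0.249, 0.573, 0.198], 'ee_rot': [0.203, 0.979, -0.001, -0.0], 'ft_force': [-0.727, -0.204, 0.135], 'torque': [0.028, 0.019, 0.026], 'grasp_force': 0.0, 'grip_width': 0.999} 0.0187
side {'fx': 401.0278642564979, 'fy': 401.0278642564979, 'cx': 317.7383604033845, 'cy': 201.37607078924066, 'world_from_camera': array([[ 0.77845351,  0.32632922, -0.53620833,  1.02356967],
       [ 0.6273104 , -0.43462889,  0.64620383, -0.6383638 ],
       [-0.02217644, -0.8394087 , -0.5430481 ,  0.56507038],
       [ 0.        ,  0.        ,  0.        ,  1.        ]])}
top {'fx': 399.6859130493518, 'fy': 399.6859130493518, 'cx': 314.1218061365913, 'cy': 204.352606327508, 'world_from_camera': array([[ 1.80915045e-02, -9.71402677e-01,  2.36747832e-01,
         3.01887169e-01],
       [-9.99830567e-01, -1.83812662e-02,  9.83443026e-04,
        -6.01775387e-02],
       [ 3.39640575e-03, -2.36725511e-01, -9.71570634e-01,
         1.06731451e+00],
       [ 0.00000000e+00,  0.00000000e+00,  0.00000000e+00,
         1.00000000e+00]])}
```

View pics/top0.png

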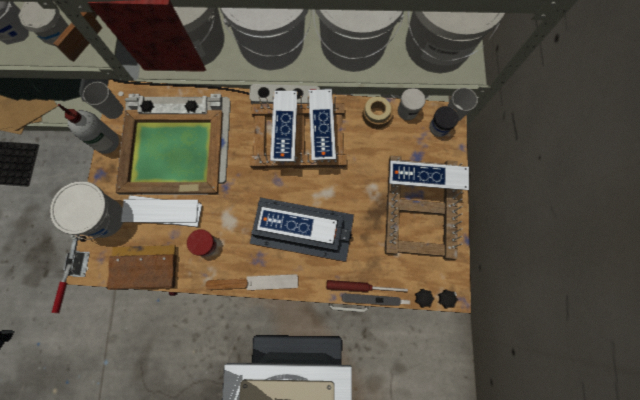

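View pics/side0.png

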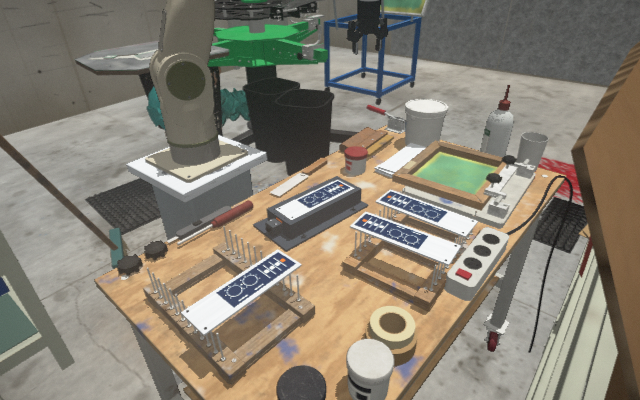

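The top view shows the nest at about (300,228), with its catch end to the right (world −y). The free rack is at about (425,220), with the earlier plate at its top, and the jar is at (200,243). I'll enlarge both areas.

```bash
python3 - <<'E'
import cv2,numpy as np
p=cv2.imread("pics/top0.png")
a=cv2.resize(p[190:265,240:360],None,fx=6.5,fy=6.5,interpolation=cv2.INTER_CUBIC)
cv2.imwrite("pics/nest0.png",a)
b=cv2.resize(p[150:265,375:480],None,fx=5,fy=5,interpolation=cv2.INTER_CUBIC)
cv2.imwrite("pics/rack0.png",b)
E
```

```text
(no output)
```

View pics/nest0.png

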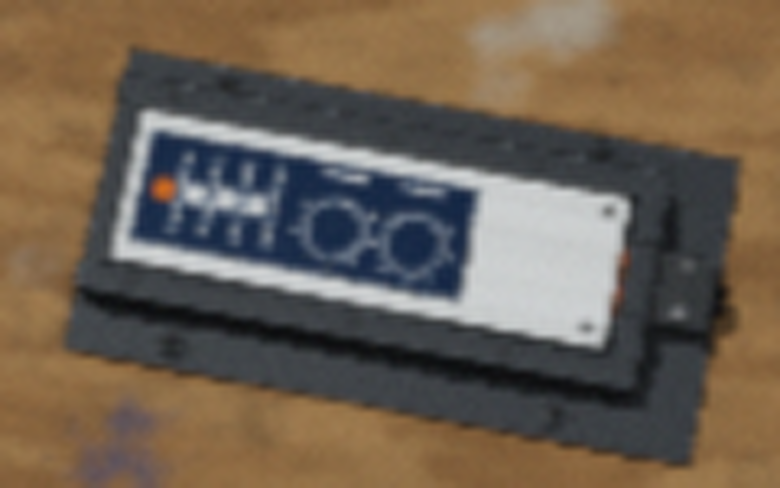

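View pics/rack0.png

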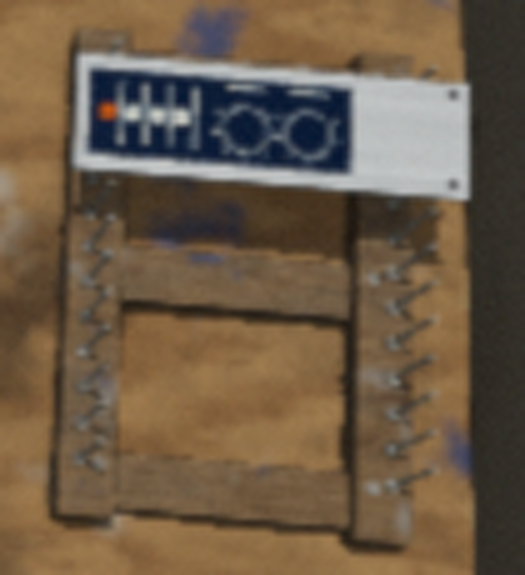

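```bash
cat > h.py <<'E'
import numpy as np,pickle
def ray(c,u,v,z):
    T=c["world_from_camera"]; d=T[:3,:3]@np.array([(u-c["cx"])/c["fx"],(v-c["cy"])/c["fy"],1.0]); o=T[:3,3]
    return o+d*(z-o[2])/d[2]
def cloud(d,c):
    v,u=np.mgrid[:400,:640]; T=c["world_from_camera"]
    P=np.stack([(u-c["cx"])/c["fx"]*d,(v-c["cy"])/c["fy"]*d,d],-1)@T[:3,:3].T+T[:3,3]
    P[d==0]=np.nan; return P
def rect(pts):
    P=np.array(pts); TL,TR,BR,BL=P; ctr=P.mean(0); ax=(TL+BL)/2-(TR+BR)/2  # +x towards image left
    return np.round(ctr,4), round(np.degrees(np.arctan2(ax[1],ax[0])),2), np.round([np.linalg.norm(TL-TR),np.linalg.norm(BL-BR),np.linalg.norm(TL-BL),np.linalg.norm(TR-BR)],4)
E
python3 - <<'E'
from h import *
D=pickle.load(open("d0.pkl","rb")); p,d,c=D["top"]; P=cloud(d,c)
f=lambda u,v,s,x,y:(x+(u+.5)/s-.5,y+(v+.5)/s-.5)
N=[f(*q,6.5,240,190) for q in[(142,112),(630,197),(605,348),(112,258)]]
E=[f(*q,5,375,150) for q in[(78,52),(470,85),(467,200),(75,167)]]
R=[f(*q,5,375,150) for q in[(77,32),(410,56),(405,548),(55,515)]]
print("nest plate",rect([ray(c,*q,.047) for q in N]))
print("earlier",rect([ray(c,*q,.095) for q in E]))
for q in[(95,490),(85,300),(385,520),(370,260),(240,270)]:
    u,v=f(*q,5,375,150);print("rackz",np.round(P[int(round(v)),int(round(u))],4))
for z in(.02,.03): print("rack",rect([ray(c,*q,z) for q in R]))
for n in("top","side"):
    p,d,c=D[n];P=cloud(d,c);hs=p.astype(int)
    w=(hs.min(2)>150)
    for nm,lo,hi,x,y in(("nest",.03,.06,.27,0),("earl",.085,.105,.45,-.31)):
        m=(P[...,2]>lo)&(P[...,2]<hi)&(abs(P[...,0]-x)<.1)&(abs(P[...,1]-y)<.15)
        Q=P[m]; print(n,nm,m.sum(),np.round(np.median(Q[:,2]),4), np.round(Q.min(0),3),np.round(Q.max(0),3))
E
```

```text
nest plate (array([ 0.4954, -0.015 ,  0.047 ]), np.float64(80.81), array([0.1995, 0.1991, 0.0606, 0.0617]))
earlier (array([ 0.6222, -0.3511,  0.095 ]), np.float64(86.03), array([0.2013, 0.1985, 0.0619, 0.0617]))
rackz [ 0.442  -0.2697  0.0276]
rackz [ 0.5435 -0.2671  0.0285]
rackz [ 0.4288 -0.4195  0.0298]
rackz [ 0.5678 -0.4199  0.0308]
rackz [ 0.5633 -0.3527  0.0213]
rack (array([ 0.5589, -0.35  ,  0.02  ]), np.float64(86.19), array([0.1848, 0.1831, 0.2696, 0.2731]))
rack (array([ 0.5564, -0.3472,  0.03  ]), np.float64(86.19), array([0.183 , 0.1813, 0.2671, 0.2705]))
  return _methods._mean(a, axis=axis, dtype=dtype,
  ret = ret.dtype.type(ret / rcount)
Traceback (most recent call last):
ValueError: zero-size array to reduction operation minimum which has no identity
```

```bash
python3 -m crank '[[[0,1.67,-4.75,0,0,0,-5.42],[0,1.67,-4.75,0,0,0,-5.42],[0,1.67,-4.75,0,0,0,-5.42],[0,1.67,-4.75,0,0,0,-5.42],[0,1.67,-4.75,0,0,0,-5.42],[0,1.67,-4.75,0,0,0,-5.42],[0,1.67,-4.75,0,0,0,-5.42],[0,1.67,-4.75,0,0,0,-5.42],[0,1.67,-4.75,0,0,0,-5.42],[0,1.67,-4.75,-1,0,0,-5.42],[0,1.67,-4.75,-2,0,0,-5.42],[0,1.67,-4.75,-2,0,0,-5.42],[0,1.67,-4.75,-2,0,0,-5.42],[0,1.67,-4.75,-1,0,0,-5.42],[0,0,0,0,0,0,0],[0,0,0,0,0,0,0]]]' 60
```

```text
clock: 2.1
position: [0.4825, -0.0913, 0.1191]
ee_rot: [0.762, 0.647, -0.0, -0.0]
ft_force: [-1.3, 0.8, 0.1]
grip_width: 0.001
grasp_force: 0.0
```

```bash
python3 -m crank '[[[0,0.05,-0.05,-3,0,0,0],[0,0,0,-2.5,0,0,0],[0,0,0,-1.2,0,0,0],[0,0,0,-0.5,0,0,0],[0,0,0,-0.5,0,0,0],[0,0,0,0,0,0,0]]]'; python3 -m crank '[[[0,0,0,-0.3,0,0,0],[0,0,0,-0.3,0,0,0],[0,0,0,-0.3,0,0,0],[0,0,0,0,0,0,0]]]'
```

```text
clock: 2.85
position: [0.4835, -0.0921, 0.0426]
ee_rot: [0.762, 0.647, 0.0, 0.0]
ft_force: [0.6, 1.0, -0.2]
grip_width: 0.003
grasp_force: 0.0
clock: 3.35
position: [0.4831, -0.0922, 0.0331]
ee_rot: [0.762, 0.647, -0.0, -0.0]
ft_force: [-0.0, -0.5, 1.0]
grip_width: 0.001
grasp_force: 0.0
```

```bash
python3 -m crank '[[[0,0,0,-0.3,0,0,0],[0,0,0,-0.3,0,0,0],[0,0,0,0,0,0,0]]]'; python3 -m crank '[[[0,0,0,-0.2,0,0,0],[0,0,0,0,0,0,0]]]';python3 -m crank '[[[0,0,0,-0.2,0,0,0],[0,0,0,0,0,0,0]]]'
```

```text
clock: 3.72
position: [0.4831, -0.0922, 0.0271]
ee_rot: [0.762, 0.647, -0.0, -0.0]
ft_force: [0.2, 0.5, -0.0]
grip_width: 0.001
grasp_force: 0.0
clock: 3.98
position: [0.4832, -0.0922, 0.0252]
ee_rot: [0.762, 0.647, -0.0, -0.0]
ft_force: [-0.3, -0.8, -0.0]
grip_width: 0.0
grasp_force: 0.0
clock: 4.22
position: [0.4832, -0.0922, 0.0232]
ee_rot: [0.762, 0.647, -0.0, -0.0]
ft_force: [0.3, -0.7, -0.2]
grip_width: -0.002
grasp_force: 0.0
```

```bash
python3 - <<'E'
from workcell import eyes
import cv2
p,d=eyes.camera("side");cv2.imwrite("pics/side1.png",cv2.cvtColor(cv2.resize(p[150:270,240:400],None,fx=4,fy=4,interpolation=cv2.INTER_CUBIC),cv2.COLOR_RGB2BGR))
E
```

```text
(no output)
```

View pics/side1.png

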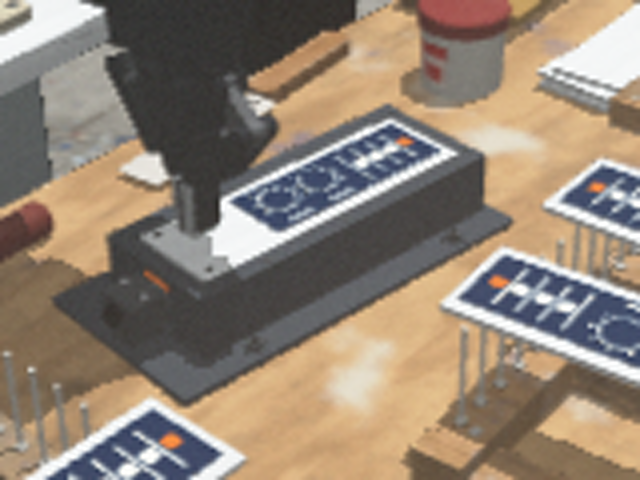

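The plate still looks flush, and the force is about zero. I'll check the heights with depth and compare them with where the TCP should project.

```bash
python3 - <<'E'
from h import *
from workcell import eyes,manip
D=pickle.load(open("d0.pkl","rb"))
o=np.array(manip.get_obs()["position"]);print(o)
for n in("side","top"):
    p,d=eyes.camera(n);c=D[n][2];T=c["world_from_camera"];P=cloud(d,c);P0=cloud(D[n][1],c)
    f=lambda w:(lambda q:(c["fx"]*q[0]/q[2]+c["cx"],c["fy"]*q[1]/q[2]+c["cy"]))(T[:3,:3].T@(w-T[:3,3]))
    ex=np.array([.159,.987,0]);
    print(n,"tcp px",np.round(f(o),1))
    for s in(-.09,-.06,-.045,0,.045,.09):
        u,v=np.round(f(np.array([.4954,-.015,.047])+s*ex)).astype(int)
        print(s,(u,v),np.round(P0[v,u],4),np.round(P[v,u],4))
E
```

```text
[ 0.48326076 -0.09222446  0.02327926]
side tcp px [289.5 219. ]
-0.09 (np.int64(285), np.int64(213)) [ 0.4836 -0.1057  0.0478] [ 0.484  -0.106   0.0481]
-0.06 (np.int64(295), np.int64(207)) [ 0.4866 -0.0746  0.0488] [ 0.4873 -0.0753  0.0495]
-0.045 (np.int64(300), np.int64(205)) [ 0.4882 -0.0589  0.0467] [ 0.491  -0.0619  0.0494]
0 (np.int64(314), np.int64(198)) [ 0.4984 -0.0192  0.05  ] [ 0.4977 -0.0183  0.0492]
0.045 (np.int64(328), np.int64(191)) [0.5048 0.0275 0.0491] [0.5061 0.0258 0.0504]
0.09 (np.int64(341), np.int64(185)) [0.5146 0.0683 0.0504] [0.5124 0.0714 0.0482]
top tcp px [326.1 231.4]
-0.09 (np.int64(331), np.int64(231)) [ 0.4804 -0.1041  0.047 ] [ 0.3979 -0.0838  0.5187]
-0.06 (np.int64(319), np.int64(229)) [ 0.4844 -0.0729  0.0509] [ 0.3994 -0.067   0.5243]
-0.045 (np.int64(314), np.int64(228)) [ 0.4875 -0.06    0.0468] [ 0.4007 -0.0601  0.5239]
0 (np.int64(297), np.int64(225)) [ 0.494  -0.0158  0.0496] [ 0.409  -0.0355  0.5002]
0.045 (np.int64(280), np.int64(222)) [0.5016 0.0286 0.0473] [0.5015 0.0286 0.0479]
0.09 (np.int64(263), np.int64(219)) [0.5088 0.0732 0.0468] [0.5082 0.0729 0.0496]
```

```bash
python3 - <<'E'
from h import *
from workcell import eyes,manip
import cv2
D=pickle.load(open("d0.pkl","rb"))
c=D["side"][2]; p,d=eyes.camera("side");P=cloud(d,c)
for u in(287,290,293):
  for v in range(192,220,3): print(u,v,p[v,u],np.round(P[v,u],3), round(float(d[v,u]),3))
o=manip.get_obs();print(o["position"],o["ft_force"],o["joint_pos"],o["tau"])
w,_=eyes.camera("wrist");cv2.imwrite("pics/wrist1.png",cv2.cvtColor(w,cv2.COLOR_RGB2BGR));print(eyes.camera_params("wrist"))
E
```

```text
287 192 [59 57 54] [ 0.494 -0.105  0.108] 0.877
287 195 [62 60 58] [ 0.494 -0.106  0.1  ] 0.881
287 198 [103 103 102] [ 0.489 -0.101  0.088] 0.893
287 201 [103 104 103] [ 0.487 -0.1    0.079] 0.9
287 204 [105 106 105] [ 0.489 -0.103  0.073] 0.9
287 207 [107 107 106] [ 0.488 -0.102  0.064] 0.906
287 210 [157 160 158] [ 0.479 -0.094  0.048] 0.924
287 213 [156 159 158] [ 0.486 -0.102  0.047] 0.916
287 216 [158 160 159] [ 0.496 -0.112  0.048] 0.904
287 219 [73 71 71] [ 0.504 -0.121  0.048] 0.894
290 192 [60 56 56] [ 0.507 -0.108  0.114] 0.865
290 195 [59 56 54] [ 0.507 -0.109  0.107] 0.867
290 198 [59 56 54] [ 0.497 -0.099  0.09 ] 0.889
290 201 [63 61 57] [ 0.495 -0.098  0.081] 0.895
290 204 [62 58 59] [ 0.496 -0.1    0.074] 0.898
290 207 [63 62 59] [ 0.497 -0.102  0.067] 0.9
290 210 [157 161 159] [ 0.485 -0.09   0.048] 0.924
290 213 [156 157 157] [ 0.493 -0.099  0.048] 0.913
290 216 [160 160 160] [ 0.503 -0.11   0.05 ] 0.901
290 219 [144 143 144] [ 0.509 -0.116  0.048] 0.895
293 192 [58 55 52] [ 0.516 -0.108  0.117] 0.858
293 195 [60 58 56] [ 0.515 -0.108  0.109] 0.863
293 198 [60 58 55
[... 415 characters left out ...]
2] [-0.24728586  0.32979663 -0.37407285] [-0.44896191  0.25093471  0.60745514  2.02379803 -0.17942418  0.91800425
  0.08999832] [ 2.51916899e-03 -4.05015171e+01  5.66982105e+00 -3.13697255e+01
  1.29389580e-02  2.07541729e-03  1.64787998e-04]
{'fx': 309.70691628693146, 'fy': 309.70691628693146, 'cx': 320.4551983495485, 'cy': 205.02567528847658, 'hand_eye': array([[-4.61443638e-04, -9.66316049e-01, -2.57357884e-01,
         6.52200792e-02],
       [ 9.99999834e-01, -3.57397935e-04, -4.51061372e-04,
         7.12271189e-04],
       [ 3.43888667e-04, -2.57358050e-01,  9.66316054e-01,
        -1.74630238e-01],
       [ 0.00000000e+00,  0.00000000e+00,  0.00000000e+00,
         1.00000000e+00]])}
```

View pics/wrist1.png

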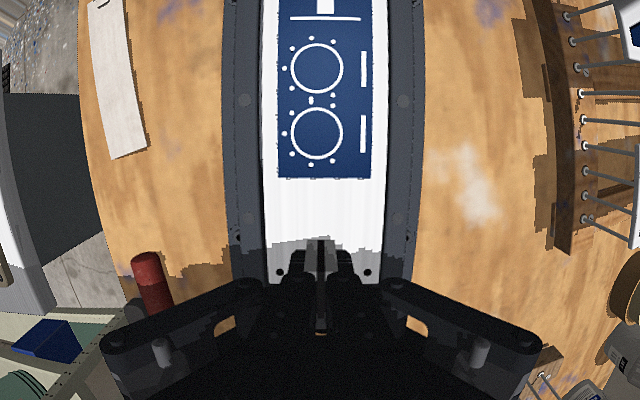

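```bash
python3 - <<'E'
from h import *
from workcell import eyes,manip
from scipy.spatial.transform import Rotation as R
c=eyes.camera_params("wrist");o=manip.get_obs();p,d=eyes.camera("wrist")
Rt=R.from_quat(o["ee_rot"]).as_matrix()
for u,v in((280,215),(360,215),(320,215),(320,160),(270,60),(372,60),(240,100),(405,100),(170,200),(460,100),(297,262),(340,262),(320,245)):
    x,y=(u-c["cx"]),(v-c["cy"]);r=np.hypot(x,y);t=r/c["fx"]
    q=np.array([x/r*np.tan(t),y/r*np.tan(t),1])*d[v,u]
    tq=c["hand_eye"][:3,:3]@q+c["hand_eye"][:3,3]
    print((u,v),round(float(d[v,u]),4),"tool",np.round(tq,4),"world",np.round(o["position"]+Rt@tq,4))
E
```

```text
(280, 215) 0.1567 tool [ 0.02   -0.02   -0.0245] world [ 0.4669 -0.0693  0.0479]
(360, 215) 0.1573 tool [ 0.0198  0.0208 -0.0239] world [ 0.5071 -0.0761  0.0473]
(320, 215) 0.1579 tool [ 0.0197  0.0004 -0.0234] world [ 0.4869 -0.0729  0.0468]
(320, 160) 0.1498 tool [ 0.0479  0.0004 -0.0243] world [ 0.4916 -0.0451  0.0476]
(270, 60) 0.1386 tool [ 0.098  -0.024  -0.0225] world [0.4756 0.0083 0.0458]
(372, 60) 0.1373 tool [ 0.0977  0.0256 -0.0238] world [ 0.5245 -0.      0.0472]
(240, 100) 0.141 tool [ 0.0782 -0.0384 -0.0253] world [ 0.4582 -0.0089  0.0487]
(405, 100) 0.1419 tool [ 0.0784  0.0421 -0.0242] world [ 0.5376 -0.0218  0.0476]
(170, 200) 0.2035 tool [ 0.0164 -0.1068  0.0229] world [ 0.3806 -0.0587  0.0005]
(460, 100) 0.1864 tool [0.0857 0.0948 0.0238] world [ 5.909e-01 -2.310e-02 -4.000e-04]
(297, 262) 0.1322 tool [ 0.0074 -0.0095 -0.0532] world [ 0.4752 -0.0834  0.0766]
(340, 262) 0.1336 tool [ 0.0068  0.0092 -0.052 ] world [ 0.4935 -0.087   0.0753]
(320, 245) 0.1411 tool [ 0.0112  0.0004 -0.043 ] world [ 0.4856 -0.0812  0.0664]
```

Wrist depth agrees with the reported pose: the plate comes out at z 0.047. The visible fingertips, though, end about 38 mm short of the TCP. I'll feel downward in small steps to find contact.

```bash
python3 -m crank '[[[0,0,0,-0.3,0,0,0],[0,0,0,-0.3,0,0,0],[0,0,0,0,0,0,0]]]'; python3 -m crank '[[[0,0,0,-0.3,0,0,0],[0,0,0,0,0,0,0]]]';python3 -m crank '[[[0,0,0,-0.2,0,0,0],[0,0,0,0,0,0,0]]]';python3 -m crank '[[[0,0,0,-0.2,0,0,0],[0,0,0,0,0,0,0]]]'
python3 - <<'E'
from h import *
from workcell import eyes
c=pickle.load(open("d0.pkl","rb"))["side"][2]; p,d=eyes.camera("side");P=cloud(d,c)
for v in range(195,216,2): print(v,p[v,289],np.round(P[v,289],3))
for q in((328,191),(341,185)): print(q,np.round(P[q[1],q[0]],4))
E
```

```text
clock: 4.9
position: [0.483, -0.0922, 0.017]
ee_rot: [0.762, 0.647, -0.0, -0.0]
ft_force: [-0.6, 0.9, -0.2]
grip_width: 0.007
grasp_force: 0.0
clock: 5.15
position: [0.4834, -0.0923, 0.0142]
ee_rot: [0.762, 0.647, 0.0, 0.0]
ft_force: [-0.2, -0.5, 0.3]
grip_width: 0.004
grasp_force: 0.5
clock: 5.4
position: [0.4833, -0.0923, 0.0123]
ee_rot: [0.762, 0.647, 0.0, 0.0]
ft_force: [-0.1, -0.5, 1.0]
grip_width: 0.002
grasp_force: 0.5
clock: 5.65
position: [0.4833, -0.0923, 0.0102]
ee_rot: [0.762, 0.647, -0.0, 0.0]
ft_force: [0.8, -1.6, 1.8]
grip_width: 0.002
grasp_force: 0.5
195 [56 54 53] [ 0.497 -0.102  0.1  ]
197 [58 55 55] [ 0.497 -0.102  0.094]
199 [56 55 52] [ 0.495 -0.101  0.087]
201 [58 55 52] [ 0.494 -0.1    0.081]
203 [61 59 56] [ 0.492 -0.099  0.075]
205 [64 60 58] [ 0.492 -0.1    0.07 ]
207 [65 62 62] [ 0.493 -0.101  0.066]
209 [65 65 63] [ 0.492 -0.1    0.059]
211 [74 74 70] [ 0.492 -0.101  0.054]
213 [109 109 109] [ 0.489 -0.099  0.046]
215 [155 158 157] [ 0.489 -0.099  0.041]
(328, 191) [0.5125 0.0176 0.0568]
(341, 185) [0.5241 0.0552 0.06  ]
```

Contact came at a reported z of about 0.0145. So the tips sit about 33 mm behind the TCP, and the plate has begun to rock. I'll keep pressing.

```bash
python3 -m crank '[[[0,0,0,-0.25,0,0,0],[0,0,0,-0.25,0,0,0],[0,0,0,0,0,0,0]]]'; python3 -m crank '[[[0,0,0,-0.25,0,0,0],[0,0,0,-0.25,0,0,0],[0,0,0,0,0,0,0]]]';python3 -m crank '[[[0,0,0,-0.2,0,0,0],[0,0,0,0,0,0,0]]]'
python3 - <<'E'
from h import *
from workcell import eyes
import cv2
c=pickle.load(open("d0.pkl","rb"))["side"][2]; p,d=eyes.camera("side");P=cloud(d,c)
cv2.imwrite("pics/side2.png",cv2.cvtColor(cv2.resize(p[150:270,240:400],None,fx=4,fy=4,interpolation=cv2.INTER_CUBIC),cv2.COLOR_RGB2BGR))
E
```

```text
clock: 6.08
position: [0.4834, -0.0921, 0.0053]
ee_rot: [0.762, 0.647, 0.0, 0.0]
ft_force: [1.2, 0.1, 1.8]
grip_width: 0.004
grasp_force: 1.0
clock: 6.45
position: [0.4836, -0.0918, 0.0003]
ee_rot: [0.762, 0.647, 0.0, 0.0]
ft_force: [0.6, 0.2, 2.1]
grip_width: 0.002
grasp_force: 0.7
clock: 6.7
position: [0.4834, -0.0922, -0.0017]
ee_rot: [0.762, 0.647, 0.0, 0.0]
ft_force: [0.1, 0.5, 1.9]
grip_width: -0.001
grasp_force: 0.7
```

View pics/side2.png

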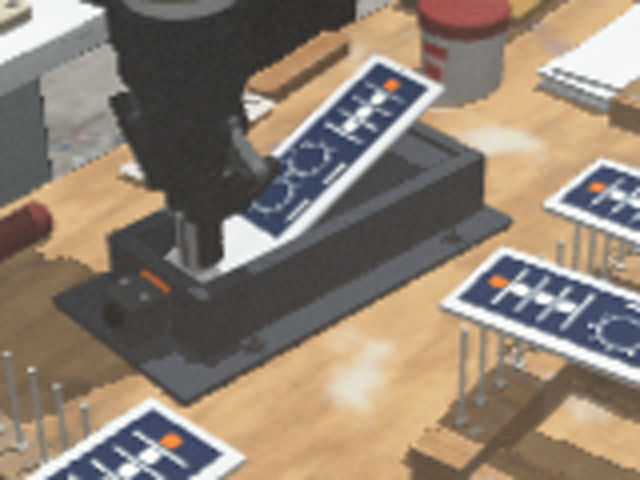

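The plate is tipping cleanly, with its +x end well up. I'll press on to the hard stop.

```bash
for i in 1 2 3; do python3 -m crank '[[[0,0,0,-0.2,0,0,0],[0,0,0,0,0,0,0]]]' | grep -E "pos|ft"; done
```

```text
position: [0.4828, -0.0923, -0.0041]
ft_force: [-1.3, 0.1, 0.1]
position: [0.483, -0.0924, -0.0059]
ft_force: [0.1, -0.8, -0.2]
position: [0.4832, -0.0923, -0.0078]
ft_force: [-0.1, -0.3, 0.7]
```

```bash
cat > plate.py <<'E'
from h import *
from workcell import eyes,manip
import cv2
def platefit(n="side",lo=.05):
    c=eyes.camera_params(n); p,d=eyes.camera(n);P=cloud(d,c);f=p.astype(int)
    ex=np.array([.159,.987]);ey=np.array([-.987,.159]);r=P[...,:2]-np.array([.4954,-.015])
    a,b=r@ex,r@ey
    blue=((f[...,2]-f[...,0]>40)|(f.min(2)>130))&(a>-.03)&(a<.13)&(abs(b)<.04)&(P[...,2]>lo)
    Q=P[blue];m=Q.mean(0);_,s,V=np.linalg.svd(Q-m)
    nrm=V[2]*np.sign(V[2][2])
    print(n,blue.sum(),"normal",np.round(nrm,3),"tilt",np.degrees(np.arccos(nrm[2])).round(1),"mean",m.round(4),"a max",np.nanpercentile(a[blue],99).round(4),"zmax",np.percentile(Q[:,2],99).round(4))
    return p,Q
E
python3 -c "
from plate import *
p,Q=platefit();print(manip.get_obs()['ft_force'])"; for i in 1 2; do python3 -m crank '[[[0,0,0,-0.15,0,0,0],[0,0,0,0,0,0,0]]]' | grep -E "pos|ft"; done;python3 -c "
from plate import *
p,Q=platefit()"
```

```text
side 408 normal [ 0.995 -0.026  0.093] tilt 84.7 mean [0.5098 0.014  0.0909] a max 0.0795 zmax 0.4395
[-0.33312815 -0.3329607   0.96137213]
position: [0.4835, -0.0923, -0.0085]
ft_force: [-4.3, 0.5, 12.6]
position: [0.4836, -0.0922, -0.0089]
ft_force: [-12.5, 1.7, 32.4]
side 410 normal [ 0.993 -0.027  0.118] tilt 83.2 mean [0.51   0.0141 0.0886] a max 0.0785 zmax 0.1146
```

Hard stop reached. I'll lift off and check that the plate stays tipped.

```bash
python3 -m crank '[[[0,0,0,0.5,0,0,0],[0,0,0,1,0,0,0],[0,0,0,2.5,0,0,0],[0,0,0,3.5,0,0,0],[0,0,0,3.5,0,0,0],[0,0,0,3.5,0,0,0]]]'
sed -i 's/(P\[...,2\]>lo)/(P[...,2]>lo)\&(P[...,2]<.135)/; s/V\[2\]\*np.sign/(V[2])*np.sign/' plate.py
sed -i 's/    Q=P\[blue\];m/    Q=P[blue];md=np.median(Q,0);\n    for k in range(6):\n        m=Q.mean(0);V=np.linalg.svd(Q-m)[2];e=abs((Q-m)@V[2]);Q=Q[e<max(.004,np.percentile(e,90))]\n    m/' plate.py
python3 -c "
from plate import *
p,Q=platefit()
cv2.imwrite('pics/side3.png',cv2.cvtColor(cv2.resize(p[130:270,220:420],None,fx=4,fy=4,interpolation=cv2.INTER_CUBIC),cv2.COLOR_RGB2BGR))
platefit('top')"
```

```text
clock: 8.85
position: [0.4832, -0.0922, 0.1358]
ee_rot: [0.762, 0.647, 0.0, 0.0]
ft_force: [0.9, -0.6, -0.7]
grip_width: 0.001
grasp_force: 0.0
side 435 normal [-0.072 -0.455  0.888] tilt 27.4 mean [0.5084 0.0134 0.0801] a max 0.0827 zmax 0.1078
top 193 normal [-0.067 -0.457  0.887] tilt 27.5 mean [0.5023 0.0359 0.0916] a max 0.082 zmax 0.1088
```

View pics/side3.png

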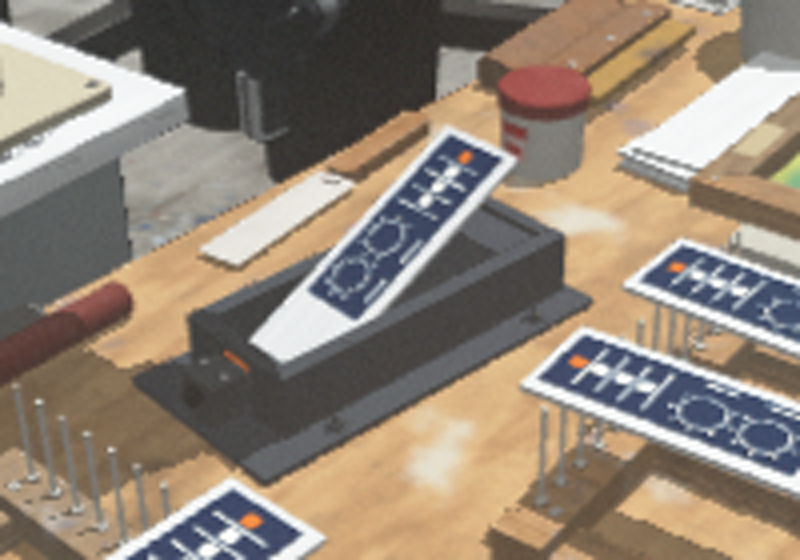

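The plate stands tipped at 27.4° with nothing touching it. The far-end corners are at crop (447,127) and (517,160). From these I'll work out the grip pose.

```bash
cat > gp.py <<'E'
from plate import *
from scipy.spatial.transform import Rotation as R
c=eyes.camera_params("side");T=c["world_from_camera"]
_,Q1=platefit();_,Q2=platefit("top");Q=np.vstack([Q1,Q2]);m=Q.mean(0);V=np.linalg.svd(Q-m)[2][2];V*=np.sign(V[2]);print("n",V.round(3),"res",abs((Q-m)@V).mean().round(4),m.round(4))
def hit(u,v):
    d=T[:3,:3]@np.array([(u-c["cx"])/c["fx"],(v-c["cy"])/c["fy"],1]);o=T[:3,3];return o+d*(V@(m-o))/(V@d)
A=hit(220+447/4,130+127/4);B=hit(220+517/4,130+160/4);print("far corners",A.round(4),B.round(4),np.linalg.norm(A-B).round(4))
far=(A+B)/2
ey=A-B;ey-=V*(V@ey);ey/=np.linalg.norm(ey);ex=np.cross(ey,V)
h=np.radians(81);ex2=np.array([np.cos(h),np.sin(h),0]);ex2-=V*(V@ex2);ex2/=np.linalg.norm(ex2)
print("heading from corners",np.degrees(np.arctan2(ex[1],ex[0])).round(1))
ex=ex2
org=far-.1*ex-.005*V; print("plate origin",org.round(4))
nest=np.array([.4954,-.015,0]); e=np.array([.16,.987,0]);print("origin in nest x",((org-nest)@e).round(4),"y",((org-nest)@[-.987,.16,0]).round(4))
g=org+.047*ex+.0025*V; tz=-V; tcp=g+.048*tz
Rt=np.column_stack([ex,np.cross(tz,ex),tz]); o=manip.get_obs()
rv=(R.from_matrix(Rt)*R.from_quat(o["ee_rot"]).inv()).as_rotvec(degrees=True)
print("grip pt",g.round(4),"tcp",tcp.round(4),"standoff70",(tcp-.07*tz).round(4),"rotvec",rv.round(2),"ex",ex.round(3),"tz",tz.round(3))
print("now",np.round(o["position"],4),"delta cm to standoff",((tcp-.07*tz-o["position"])*100).round(2))
E
python3 gp.py
```

```text
side 439 normal [-0.067 -0.453  0.889] tilt 27.2 mean [0.5087 0.0133 0.0802] a max 0.0826 zmax 0.1075
top 198 normal [-0.078 -0.453  0.888] tilt 27.4 mean [0.502  0.0361 0.0915] a max 0.0821 zmax 0.1087
n [-0.07  -0.454  0.888] res 0.0012 [0.5066 0.0204 0.0837]
far corners [0.4853 0.0688 0.1067] [0.5447 0.0596 0.1067] 0.0601
heading from corners 81.1
plate origin [ 0.5013 -0.0213  0.0564]
origin in nest x -0.0052 y -0.0069
grip pt [0.5077 0.0188 0.0801] tcp [0.5111 0.0406 0.0375] standoff70 [0.5062 0.0088 0.0997] rotvec [26.96 -4.18  0.33] ex [0.14  0.877 0.459] tz [ 0.07   0.454 -0.888]
now [ 0.4835 -0.092   0.1347] delta cm to standoff [ 2.27 10.09 -3.5 ]
```

The wrist view showed the tool centred on the plate, so the 7 mm sideways offset from the side camera is not to be trusted. I'll go to a standoff on the nest line and measure the edges with the wrist camera.

```bash
python3 -m crank '[[[8.5,0,0,0,0,0,0],[8.5,0.3,1.7,0,4.5,-0.7,0],[8.5,0.3,1.7,0,4.5,-0.7,0],[8.5,0.3,1.7,-0.8,4.5,-0.7,0],[8.5,0.3,1.7,-0.9,4.5,-0.7,0.1],[8.5,0.2,1.7,-0.9,4.5,-0.7,0.1],[8.5,0.2,1.7,-0.9,4.5,-0.7,0.1],[8.5,0,0,0,0,0,0],[8.5,0,0,0,0,0,0]]]'
cat > w.py <<'E'
from h import *
from workcell import eyes,manip
from scipy.spatial.transform import Rotation as R
import cv2
c=eyes.camera_params("wrist");o=manip.get_obs();p,d=eyes.camera("wrist")
v,u=np.mgrid[:400,:640];x,y=u-c["cx"],v-c["cy"];r=np.hypot(x,y)+1e-9;t=r/c["fx"]
k=np.tan(t)/r; q=np.stack([x*k,y*k,np.ones_like(k)],-1)*d[...,None]
tq=q@c["hand_eye"][:3,:3].T+c["hand_eye"][:3,3]; tq[(d==0)|(t>1.4)]=np.nan
W=tq@R.from_quat(o["ee_rot"]).as_matrix().T+np.array(o["position"])
E
python3 - <<'E'
from w import *
import cv2
f=p.astype(int)
cv2.imwrite("pics/wrist2.png",cv2.cvtColor(p,cv2.COLOR_RGB2BGR))
for vv in(40,80,120,160,200,230,260):
    b=f[vv];w=np.where(((b.min(1)>120)|(b[:,2]-b[:,0]>30))&(abs(tq[vv,:,1])<.045)&(abs(np.arange(640)-320)<110))[0]
    if len(w)>3: print(vv,w.min(),w.max(),"tool L",tq[vv,w.min()+1].round(4),"R",tq[vv,w.max()-1].round(4))
E
```

```text
clock: 10.18
position: [0.4992, 0.0093, 0.0992]
ee_rot: [0.739, 0.631, 0.178, -0.154]
ft_force: [-1.1, 0.3, 0.3]
grip_width: 0.997
grasp_force: 0.0
40 283 343 tool L [ 0.1708 -0.0431  0.1999] R [0.1701 0.0265 0.1997]
80 280 360 tool L [ 0.1159 -0.0428  0.1712] R [0.1158 0.0432 0.1709]
120 277 361 tool L [ 0.0704 -0.0433  0.1486] R [0.0702 0.0415 0.1471]
160 276 373 tool L [ 0.0429 -0.027   0.0206] R [0.043  0.0334 0.02  ]
200 278 371 tool L [ 0.0165 -0.0265  0.0212] R [0.0169 0.0329 0.0195]
230 279 370 tool L [-0.0042 -0.0266  0.0209] R [-0.0042  0.0333  0.0205]
260 212 426 tool L [ 0.0118 -0.0439 -0.0625] R [ 0.0111  0.0445 -0.0612]
```

View pics/wrist2.png

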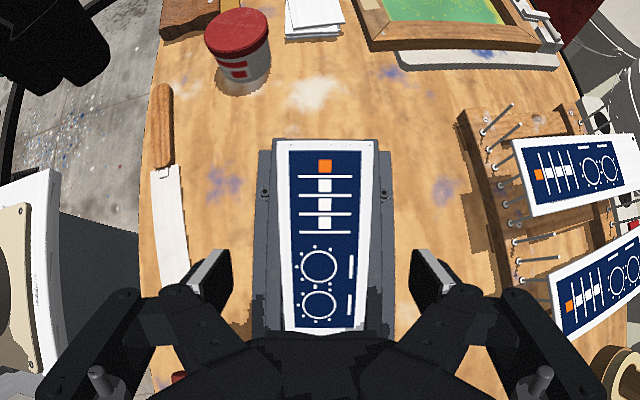

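The plate is seen square. Its edges are at rows 140–330, columns 276/373, and its centre is about 3 mm towards tool +y. The open pads are at (230,260) and (425,260). I'll check where the tips are before going down.

```bash
python3 - <<'E'
from w import *
for a in((226,250),(230,252),(222,258),(218,266),(214,275),(424,252),(428,258),(433,266),(320,338),(320,360),(270,350),(165,320)): print(a,tq[a[1],a[0]].round(4))
m=(tq[...,2]<0)&(abs(tq[...,1])<.06); print("max tool z of gripper pts, by side")
for s in(-1,1):
    k=m&(tq[...,1]*s>.03)&(abs(tq[...,0])<.02); print(s,np.nanpercentile(tq[k][:,2],[50,95,99,100]).round(4))
for vv in range(134,150,2): print(vv,tq[vv,320].round(4),p[vv,320])
E
```

```text
(226, 250) [ 0.0114 -0.0417 -0.0507]
(230, 252) [-0.0504 -0.085   0.0869]
(222, 258) [ 0.0102 -0.0419 -0.0567]
(218, 266) [ 0.01   -0.0414 -0.0643]
(214, 275) [ 0.0085 -0.0417 -0.0695]
(424, 252) [ 0.0114  0.0465 -0.0535]
(428, 258) [ 0.011   0.0466 -0.059 ]
(433, 266) [ 0.0115  0.0458 -0.0678]
(320, 338) [ 0.0109  0.0006 -0.1087]
(320, 360) [ 0.0109  0.0006 -0.1175]
(270, 350) [ 0.0105 -0.0123 -0.1137]
(165, 320) [ 0.0036 -0.0525 -0.0959]
max tool z of gripper pts, by side
-1 [-0.1083 -0.0567 -0.0486 -0.0437]
1 [-0.1069 -0.0559 -0.0481 -0.0448]
134 [0.0554 0.0002 0.1413] [222 170 118]
136 [0.0534 0.0002 0.1405] [221 170 112]
138 [0.0514 0.0002 0.1392] [234 178 114]
140 [0.0521 0.0003 0.086 ] [ 84  97 108]
142 [0.0541 0.0004 0.0214] [255 255 255]
144 [0.0528 0.0004 0.0208] [239 239 240]
146 [0.0516 0.0004 0.0209] [239 240 241]
148 [0.0503 0.0004 0.0205] [240 241 242]
```

```bash
python3 -m crank '[[[8.5,0.1,0.72,-1.4,0,0,0],[8.5,0.1,0.72,-1.4,0,0,0],[8.5,0.1,0.72,-1.4,0,0,0],[8.5,0.09,0.5,-1.0,0,0,0],[8.5,0.08,0.4,-0.8,0,0,0],[8.5,0.03,0.2,-0.35,0,0,0],[8.5,0,0,0,0,0,0]]]'; python3 - <<'E'
from w import *
for a in((320,200),(300,230),(320,120),(320,70),(320,80),(320,90),(320,100)): print(a,tq[a[1],a[0]].round(4),p[a[1],a[0]])
E
```

```text
clock: 11.15
position: [0.5043, 0.0424, 0.0358]
ee_rot: [0.739, 0.631, 0.178, -0.155]
ft_force: [0.4, 0.4, 0.6]
grip_width: 0.998
grasp_force: 0.0
(320, 200) [ 0.0349  0.0005 -0.0528] [252 121  55]
(300, 230) [ 0.0217 -0.0079 -0.0519] [10 37 80]
(320, 120) [0.0688 0.0003 0.0747] [226 177 120]
(320, 70) [0.1138 0.0003 0.099 ] [237 228 211]
(320, 80) [0.1039 0.0003 0.0934] [238 230 216]
(320, 90) [0.0946 0.0003 0.0892] [239 229 212]
(320, 100) [0.0856 0.0003 0.0836] [233 214 186]
```

```bash
python3 -m crank '[[[5.5,0,0,0,0,0,0],[5.5,0,0,0,0,0,0],[5.5,0,0,0,0,0,0],[5.5,0,0,0,0,0,0],[5.5,0,0,0,0,0,0],[5.5,0,0,0,0,0,0]]]' 70
```

```text
clock: 11.95
position: [0.5047, 0.0419, 0.0366]
ee_rot: [0.739, 0.631, 0.179, -0.154]
ft_force: [-3.2, -1.5, 6.8]
grip_width: 0.699
grasp_force: 73.4
```

```bash
python3 -m crank '[[[5.5,0.06,0.35,0.18,0,0,0],[5.5,0.11,0.7,0.37,0,0,0],[5.5,0.11,0.7,0.37,0,0,0],[5.5,0.14,0.88,0.46,0,0,0],[5.5,0,0,0,0,0,0]]]'; python3 - <<'E'
from w import *
f=p.astype(int)
for vv in range(150,250,10): print(vv,tq[vv,320].round(4),p[vv,320])
E
```

```text
clock: 12.58
position: [0.5087, 0.07, 0.0502]
ee_rot: [0.738, 0.631, 0.179, -0.155]
ft_force: [0.1, -0.3, 0.8]
grip_width: 0.699
grasp_force: 75.1
150 [0.0442 0.0003 0.0793] [214 160  94]
160 [ 0.0508  0.0005 -0.0493] [239 239 239]
170 [ 0.0466  0.0005 -0.0492] [21 43 84]
180 [ 0.0423  0.0005 -0.0483] [ 0 29 86]
190 [ 0.0387  0.0005 -0.0511] [244 130  40]
200 [ 0.034   0.0005 -0.0491] [244 109  53]
210 [ 0.0302  0.0005 -0.0512] [104 118 138]
220 [ 0.0253  0.0005 -0.0492] [249 248 245]
230 [ 0.0208  0.0005 -0.0494] [ 0 11 56]
240 [ 0.0171  0.0005 -0.0516] [255 255 253]
```

```bash
python3 -m crank '[[[5.5,0.15,0.9,0.47,0,0,0],[5.5,0.17,1.05,0.55,0,0,0],[5.5,0.17,1.05,0.55,0,0,0],[5.5,0.17,1.05,0.55,0,0,0],[5.5,0.17,1.05,0.55,0,0,0],[5.5,0.17,1.05,0.9,0,0,0],[5.5,0,0.3,1.5,0,0,0],[5.5,0,0,2,0,0,0],[5.5,0,0,2.5,0,0,0],[5.5,0,0,2.5,0,0,0],[5.5,0,0,0,0,0,0]]]'; python3 - <<'E'
from w import *
o=manip.get_obs();a=R.from_quat(o["ee_rot"])
for vv in (165,200,230): print(vv,tq[vv,320].round(4),p[vv,320])
print(a.as_matrix().round(3))
# target: tool x heading 86.2 deg, tool z down
h=np.radians(86.2);Rt=np.column_stack([[np.cos(h),np.sin(h),0],[np.sin(h),-np.cos(h),0],[0,0,-1]])
print("rotvec to go",(R.from_matrix(Rt)*a.inv()).as_rotvec(degrees=True).round(2))
E
```

```text
clock: 14.0
position: [0.5198, 0.133, 0.1729]
ee_rot: [0.739, 0.631, 0.18, -0.154]
ft_force: [0.3, -0.0, -1.4]
grip_width: 0.704
grasp_force: 75.4
165 [ 0.0489  0.0005 -0.0508] [238 238 236]
200 [ 0.0343  0.0005 -0.0504] [234 112  42]
230 [ 0.0211  0.0005 -0.0502] [ 0  3 45]
[[ 0.14   0.988  0.071]
 [ 0.877 -0.157  0.454]
 [ 0.46  -0.002 -0.888]]
rotvec to go [-27.22   2.96   5.15]
```

```bash
python3 -m crank '[[[5.5,0,-1,0.5,-1.8,0.2,0.3],[5.5,0,-2,0.5,-3.2,0.35,0.6],[5.5,0,-3,0,-3.2,0.35,0.6],[5.5,0,-4,0,-3.2,0.35,0.6],[5.5,0,-4.2,0,-3.2,0.35,0.6],[5.5,-0.1,-4.2,0,-3.2,0.35,0.6],[5.5,-0.1,-4.2,0,-3.2,0.35,0.6],[5.5,-0.1,-4.2,0,-3.2,0.35,0.6],[5.5,-0.1,-4.2,0,-3.0,0.3,0.6],[5.5,0,-4,0,0,0,0],[5.5,0,-3.5,-1,0,0,0],[5.5,0,-2.5,-2,0,0,0],[5.5,0,-1.6,-2.5,0,0,0],[5.5,0,-0.6,-2,0,0,0],[5.5,0,0,0,0,0,0],[5.5,0,0,0,0,0,0]]]'
cat > chk.py <<'E'
from w import *
o=manip.get_obs();a=R.from_quat(o["ee_rot"]);Rm=a.as_matrix();print("pos",np.round(o["position"],4),"tool x heading",np.degrees(np.arctan2(Rm[1,0],Rm[0,0])).round(2),"z",Rm[:,2].round(4))
h=np.radians(86.2);Rt=np.column_stack([[np.cos(h),np.sin(h),0],[np.sin(h),-np.cos(h),0],[0,0,-1]])
print("rotvec to go",(R.from_matrix(Rt)*a.inv()).as_rotvec(degrees=True).round(2))
k=(abs(tq[...,0]-.03)<.03)&(abs(tq[...,1])<.026)&(abs(tq[...,2]+.05)<.012);Q=W[k];m=Q.mean(0);V=np.linalg.svd(Q-m)[2][2];V*=np.sign(V[2]);print("plate top z",m.round(4),k.sum(),"n",V.round(4))
c2=eyes.camera_params("top");p2,d2=eyes.camera("top");P=cloud(d2,c2)
g=P[(abs(P[...,0]-.51)<.045)&(P[...,1]<-.2)&(P[...,1]>-.5)&(P[...,2]>.06)&(P[...,2]<.3)]
print("top-cam pts",len(g),np.percentile(g,[2,98],axis=0).round(3).tolist())
s=g[g[:,1]<-.37];print("tail end z",np.median(s[:,2]).round(4) if len(s) else None,"y min",g[:,1].min().round(4))
E
python3 chk.py
```

```text
clock: 16.05
position: [0.5151, -0.2982, 0.1059]
ee_rot: [0.73, 0.683, -0.0, -0.0]
ft_force: [0.4, -0.1, -1.1]
grip_width: 0.705
grasp_force: 75.7
pos [ 0.5153 -0.2982  0.1062] tool x heading 86.18 z [ 2.e-04 -4.e-04 -1.e+00]
rotvec to go [0.02 0.01 0.02]
plate top z [ 0.5172 -0.2693  0.1563] 14899 n [-0.0059  0.0017  1.    ]
top-cam pts 145 [[0.475, -0.442, 0.152], [0.546, -0.246, 0.16]]
tail end z 0.1549 y min -0.4433
```

Level and on target. Next I lower, feeling for the pins.

```bash
python3 -m crank '[[[5.5,0,0,-1,0,0,0],[5.5,0,0,-1.5,0,0,0],[5.5,0,0,-1.5,0,0,0],[5.5,0,0,-1,0,0,0],[5.5,0,0,-0.4,0,0,0],[5.5,0,0,-0.2,0,0,0],[5.5,0,0,0,0,0,0]]]' | grep -E "pos|ft"; for i in 1 2 3; do python3 -m crank '[[[5.5,0,0,-0.15,0,0,0],[5.5,0,0,0,0,0,0]]]' | grep -E "pos|ft"; done
```

```text
position: [0.5147, -0.2989, 0.0496]
ft_force: [-0.2, -0.4, -1.3]
position: [0.5146, -0.2988, 0.0479]
ft_force: [0.1, 0.1, -1.1]
position: [0.5145, -0.2988, 0.0463]
ft_force: [0.6, -0.4, -0.7]
position: [0.5146, -0.2989, 0.0453]
ft_force: [-1.2, 2.1, 4.7]
```

```bash
python3 -m crank '[[[6.1,0,0,-0.05,0,0,0],[6.3,0,0,0,0,0,0],[6.6,0,0,0,0,0,0],[7,0,0,0,0,0,0],[7.4,0,0,0,0,0,0],[7.6,0,0,0,0,0,0],[7.6,0,0,0,0,0,0],[7.6,0,0,0,0,0,0]]]'; python3 chk.py
```

```text
clock: 18.77
position: [0.5145, -0.2988, 0.0443]
ee_rot: [0.731, 0.683, -0.001, -0.0]
ft_force: [-0.2, -0.9, -0.5]
grip_width: 0.892
grasp_force: 0.0
pos [ 0.5145 -0.2988  0.0443] tool x heading 86.13 z [-1.e-03 -4.e-04 -1.e+00]
rotvec to go [ 0.02 -0.06  0.07]
plate top z [ 0.5166 -0.2701  0.0955] 15051 n [-2.0e-04  9.4e-03  1.0e+00]
top-cam pts 191 [[0.466, -0.445, 0.08], [0.543, -0.247, 0.098]]
tail end z 0.0951 y min -0.4465
```

Released: the plate top is at 0.0955 and level. I'll raise the arm, back away and check.

```bash
python3 -m crank '[[[7.6,0,0,0.5,0,0,0],[7.6,0,0,1,0,0,0],[7.6,0,0,2,0,0,0],[7.6,0,0,3,0,0,0],[7.6,0,0,4,0,0,0],[7.6,-1,3,4,0,0,0],[7.6,-1,5,3,0,0,0],[7.6,-1,5,1,0,0,0],[7.6,-1,5,0,0,0,0],[7.6,0,5,0,0,0,0],[7.6,0,4,0,0,0,0],[7.6,0,0,0,0,0,0],[7.6,0,0,0,0,0,0]]]'; python3 - <<'E'
from w import *
c=eyes.camera_params("top");p,d=eyes.camera("top");P=cloud(d,c)
cv2.imwrite("pics/top9.png",cv2.cvtColor(cv2.resize(p[140:270,360:480],None,fx=4.5,fy=4.5,interpolation=cv2.INTER_CUBIC),cv2.COLOR_RGB2BGR))
f=p.astype(int)
for x,y in((.5125,-.344),(.6222,-.351)):
    k=(abs(P[...,0]-x)<.05)&(abs(P[...,1]-y)<.12)&(abs(P[...,2]-.095)<.008)&((f.min(2)>120)|(f[...,2]-f[...,0]>30))
    Q=P[k];m=Q.mean(0);V=np.linalg.svd(Q-m)[2][2];(cx,cy),wh,a=cv2.minAreaRect((Q[:,:2]*1000).astype(np.float32));print(k.sum(),m.round(4),"tilt",np.degrees(np.arccos(abs(V[2]))).round(2),"rect",cx,cy,wh,a)
E
```

```text
clock: 20.5
position: [0.4747, -0.0299, 0.2302]
ee_rot: [0.731, 0.682, -0.0, 0.0]
ft_force: [0.7, -0.0, 0.3]
grip_width: 0.888
grasp_force: 0.0
1494 [ 0.5094 -0.3526  0.0956] tilt 0.23 rect 510.3378601074219 -345.1692199707031 (200.18560791015625, 62.65853500366211) 87.51447296142578
1364 [ 0.6212 -0.3603  0.0955] tilt 0.32 rect 622.3934326171875 -351.4910888671875 (199.8804931640625, 63.11972427368164) 85.90962219238281
```

View pics/top9.png

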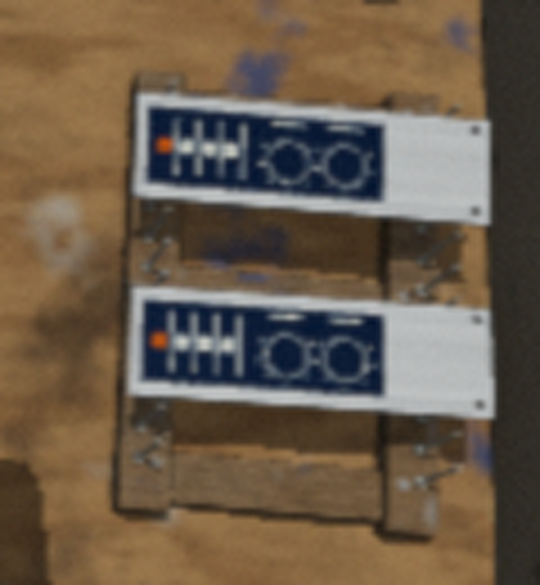

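The wet plate lies level across both rows at (0.510, −0.345). The earlier plate has not moved, and there is a clear gap between them. Handing in.

```bash
python3 -c "
from workcell import job
print(job.hand_in())"
```

```text
the job is handed in; nothing more can be done
None
```

The wet nameplate lies level, print up, across both pin rows on the free half of the drying rack. The earlier plate and the rack are where they stood, the arm never went near the red ink jar, and the job is handed in (about 20.5 s on the robot's clock; no verdict was returned).

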